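Log a sample carrier at the reader, then hold it flush on the sloped test face

TASK

Take the sample carrier from the tray by its upright grip and show its underside label to the upward-looking code reader: hold it level and still, centred about 7 cm above the reader's window, for a good second. Then bring it to the sloped test stage, tilt it to match the slope by feel, centre it squarely on the raised pad (carrier's long side along the pad's long side) and press it flush against the springy pad with a gentle push of about 10 N. Finish while still gripping the carrier and holding it pressed there: do not let go, and leave the stage's slope and the other things on the desk undisturbed.

Things in the scene. Friction and masses are not known exactly. Their poses are not given: they have to be found in the camera images.
- carrier: sample carrier, loose, 0.09 to 0.18 kg: aluminium plate 90 (x) x 60 (y) x 6 mm with an upright black grip block mid-top, 40 (x) x 14 (y) mm, its top 44 mm above the underside; take it across the 14 mm. A 30 mm printed code is mid-underside. Origin: centre of the underside; x along the long side, z up. Starts in either pocket of the tray
- tray: fixed black tray, 130 (x) x 178 (y) x 14 mm high, walls and floor 5 mm thick, divided by a wall along x into two pockets side by side in y, each about 120 x 81 mm. Origin: centre of its underside, on the desk. May stand on the left or on the right of the desk, the reader on the other side
- window (a point): centre of the glass window on top of the fixed code reader, a black box 100 x 100 x 35 mm; the window (56 mm square) is 36 mm above the desk and looks straight up; z up
- stage: the test stage's fixed grey base, 150 (x) x 100 (y) x 45 mm. Origin: centre of its underside, on the desk; x points from the low hinge edge of the sloped face towards its raised edge, away from the robot
- face_edge (a point): middle of the raised edge of the sloped aluminium face, on its top. The face is a plate 140 (x) x 110 (y) x 10 mm hinged along its low edge on the robot's side, the hinge line 50 mm above the desk, and set at a slope of 10 to 25 degrees that differs every time; a stiff friction hinge (holds 8 N m) keeps it. x up the slope, z out of the face
- pad: the raised grey test pad in the middle of the sloped face, 96 (x, up the slope) x 66 (y) mm, proud of the face plate by 12 mm. Sprung: it sinks straight into the face, 0.4 mm per newton, at most 10 mm, staying parallel to the face. Origin: centre of its top; z is its outward normal, x up the slope, y along the hinge line
- blank: bystander: a blank aluminium plate 90 x 60 x 6 mm with no grip, lying loose in the tray's other pocket
- dispenser: bystander: small white bottle, 54 mm across, 100 mm high, standing on the desk beyond the work; origin at its base
- dish: bystander: steel bowl, 90 mm across, 35 mm high, on the desk beyond the work; origin at its base
- driver: bystander: screwdriver 170 mm long lying on the desk between the robot and the stage, under 35 mm high

How it is judged:
By the outcome, as a careful person would: the job done as asked, in the order asked, and still so for the second after the job is handed in, while the arm keeps its last pose, push and grip.
It also fails if it takes over 51 s, if anything falls off the work surface, if the arm or the gripper's body presses on something with over 40 N, if the wrist force passes 120 N, or if a joint passes its speed limit or range.

ROBOT

A 6-joint arm with a two-finger parallel gripper is mounted at the origin on the work surface. World frame = base frame: x ahead of the robot, y to its left, z up, the work surface at z = 0. Lengths are in m, angles in rad, forces in N, time in s.
With the tool pointing down it reaches from about 0.3 to 0.875 m from the base axis. Payload 6.4 kg.
Tool frame: the origin (TCP) lies midway between the tips of the shut fingers; the grasp point (between the pads) lies 19 mm behind it; z points along the fingers, y is the line along which they close (so a half turn about z gives the same grasp; the last joint's range is limited). The gripper opens to 85 mm and grips with 20 to 120 N. Pads are 22 mm wide; open, the fingers measure 114 mm over their backs; the gripper's body (76 mm by 85 mm) begins 54 mm behind the grasp point. The pads swing forward as they close: fully open they stand 13 mm farther back than shut.
Start: joints at [-0.206, 0.181, 1.607, -0, 1.354, -0.206], TCP at [0.575, 0, 0.231] pointing down, gripper open.
Joint ranges: [-2.99, 2.99], [-0.89, 2.07], [0.3, 2.58], [-1.14, 4.28], [0, 2.63], [-3.12, 3.12]. Speed limits (rad/s): [2.57, 2.57, 3.01, 3.14, 3.14, 3.14].

INTERFACE

Orientations are given as a unit quaternion [w, x, y, z].
In Python, from bench import sensors, vision, ctrl gives the robot as it stands.
- The arm moves only by the tool carry_out, never from a script. Its argument "deltas" is text: rows parted by semicolons, each of 7 numbers parted by spaces: the shift along the tool's x, y, z in mm, then the turn, a rotation vector about the tool's x, y, z in rad, then the closure, from 0 (fully open) to 1 (shut). In form: tx ty tz ax ay az claw; .... A call has 1 to 12 rows; each row is the pose to reach, as a shift and turn from the pose commanded when the call began, along the tool's axes at that moment; what a row does not reach only later rows make up. A row lasts 1/8 s, in which the tool goes at most 62.5 mm and 10.7 degrees, less where a joint would pass 70% of its speed; a pose out of reach is approached as far as the arm can. A call with a gripper value outside its range is refused whole. The fingers move at their own pace and stop on an object; the grip force is fixed at half the most. Time passes only in rows, so rows that repeat a pose let the fingers close. It gives the time, the measured TCP pose, the force, the opening and the grip force at its end, in the units of the state.
- sensors.get_obs(): the state, without advancing time (a new reading comes with each control period).
- vision.camera(name): name is "scene" or "side" or "wrist"; returns the picture (420x560x3 uint8, blue, green, red); there is no depth.
- vision.camera_model(name): a dict with "K" (3x3 intrinsics, pixels), "extrinsics" (4x4, takes a point from world to camera coordinates); the wrist camera has in their place "hand_eye" (4x4, takes a point from camera to tool coordinates, whose origin is the TCP and whose axes are the flange's). Camera axes: x right, y down, z forward; pixel columns grow to the right and rows downward; lengths in m; the calibration is good to about 2 mm. A picture is of the moment at which its call begins: read the wrist's pose just before it. camera_model takes no time and is no camera call.
- ctrl.hand_in(): hands the job in; it is judged then, once.
The state is a dict: "time_s": time; "q": joint angles; "dq": joint speeds; "joint_efforts": joint torques, N m; "eef_pos": TCP position; "eef_rot": TCP orientation; "wrist_force": force on the tool from outside, world axes, zero at the start; "torque": the same for the moment, N m; "opening": opening from 0.0 (shut) to 1.0 (fully open); "grasp_force": force on a finger pad.
Only numpy, scipy, OpenCV 4.12 (cv2) and the standard library are available. Lean on these libraries where they do the work, as an engineer would, in place of code of your own. Each camera call takes 0.05 s, during which the arm holds its last target. There are 200 camera calls.

## Working session

There is one attempt and no reset: what is moved stays moved. The work goes in short steps, Python scripts to look and compute and a tool call to move; the robot and the scene stay as the last step left them, time stands still between calls to the robot, and variables do not carry over. Pictures are saved under pics/ and viewed, at most 13 in all, crops included, and the job is handed in when it is done.

Besides the shell and the picture viewer there is one more tool, called as name(argument=value, ...), one argument or row to a line, values as JSON. carry_out: Moves the arm, as the interface text tells. Its arguments: {"type":"object","properties":{"deltas":{"type":"string"}},"required":["deltas"]}

```bash
mkdir -p pics; ls; python3 - <<'E'
from bench import sensors, vision
import cv2, numpy as np
o=sensors.get_obs(); print(o)
np.set_printoptions(precision=4,suppress=True)
for n in("scene","side","wrist"):
    im=vision.camera(n); cv2.imwrite(f"pics/{n}0.png",im)
    m=vision.camera_model(n); print(n,{k:np.array(v) for k,v in m.items()})
E
```

```text
pics
{'time_s': 0.0, 'q': array([-2.06321847e-01,  1.81545259e-01,  1.60800579e+00, -1.29851048e-05,
        1.35379204e+00, -2.06345947e-01]), 'dq': array([-0.0003411 , -0.00106725, -0.00101136, -0.00110716,  0.00149418,
       -0.0003825 ]), 'joint_efforts': array([ 3.41415571e-04, -4.44869328e+01, -3.51340663e+01, -2.51131587e-04,
        9.11703974e-03,  3.43231875e-05]), 'eef_pos': array([5.74449835e-01, 1.15961288e-04, 2.30382851e-01]), 'eef_rot': array([-7.29066054e-04,  7.07096997e-01,  7.07116023e-01, -4.84260393e-04]), 'wrist_force': array([ 0.09874027, -0.00672109,  0.3128469 ]), 'torque': array([ 0.00027268,  0.04740924, -0.02089194]), 'grasp_force': 0.0, 'opening': 1.0007075490478343}
scene {'K': array([[399.072 ,   0.    , 278.3402],
       [  0.    , 399.072 , 206.2406],
       [  0.    ,   0.    ,   1.    ]]), 'extrinsics': array([[ 0.4694,  0.8827,  0.0227, -0.2699],
       [ 0.5621, -0.2789, -0.7786, -0.2789],
       [-0.6809,  0.3783, -0.6271,  1.4992],
       [ 0.    ,  0.    ,  0.    ,  1.    ]])}
side {'K': array([[546.3871,   0.    , 277.4365],
       [  0.    , 546.3871, 210.1801],
       [  0.    ,   0.    ,   1.    ]]), 'extrinsics': array([[ 0.7391, -0.6734,  0.0154, -0.4381],
       [-0.4667, -0.5284, -0.7092,  0.3237],
       [ 0.4857,  0.517 , -0.7048,  0.9337],
       [ 0.    ,  0.    ,  0.    ,  1.    ]])}
wrist {'K': array([[329.6564,   0.    , 278.34  ],
       [  0.    , 329.6564, 211.5687],
       [  0.    ,   0.    ,   1.    ]]), 'hand_eye': array([[ 0.0001, -0.9614, -0.2752,  0.0705],
       [ 1.    ,  0.0002, -0.0003,  0.0004],
       [ 0.0004, -0.2752,  0.9614, -0.1434],
       [ 0.    ,  0.    ,  0.    ,  1.    ]])}
```

View pics/scene0.png

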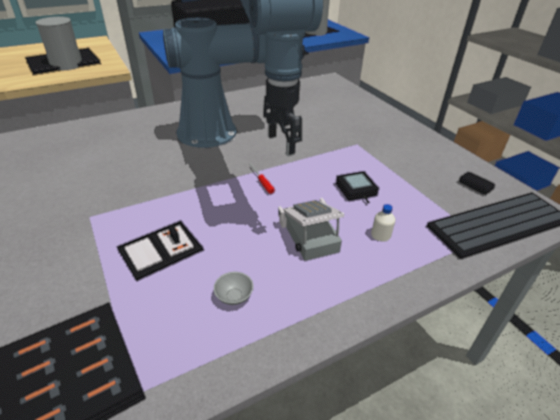

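View pics/side0.png

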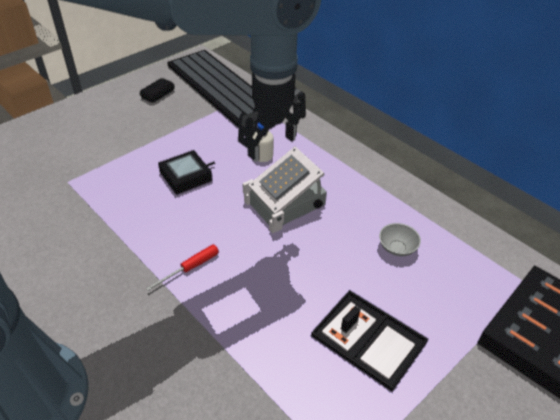

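View pics/wrist0.png

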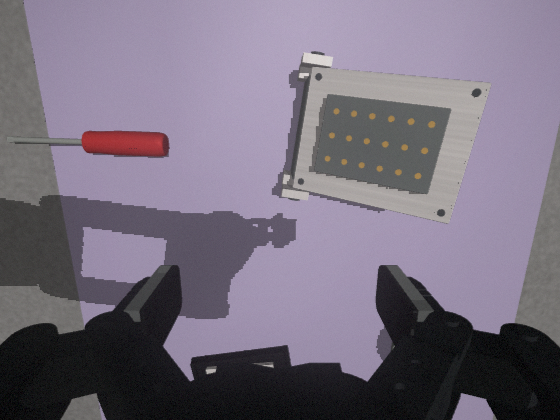

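The scene shows the tray at lower left, at -y, with the carrier grip at about (175,235). The stage is in the middle at (312,225) and the reader at upper right (357,185). In the side view the grip top is at (350,315) and the window at (185,165). In the wrist view the face corners are at about (318,68), (490,83), (450,222) and (296,188).

```bash
cat > h.py <<'E'
import numpy as np, cv2
from scipy.spatial.transform import Rotation as R
from scipy.optimize import least_squares
from bench import sensors, vision
np.set_printoptions(precision=4,suppress=True)
def pose():
    o=sensors.get_obs(); T=np.eye(4); T[:3,:3]=R.from_quat(np.roll(o['eef_rot'],-1)).as_matrix(); T[:3,3]=o['eef_pos']; return T
def cam(n,T=None):   # K, world->camera
    m=vision.camera_model(n)
    return np.array(m['K']), (np.linalg.inv(T@np.array(m['hand_eye'])) if n=='wrist' else np.array(m['extrinsics']))
def proj(c,P):
    K,E=c; p=(np.atleast_2d(P)@E[:3,:3].T+E[:3,3])@K.T; return p[:,:2]/p[:,2:]
def onplane(c,px,z):
    K,E=c; px=np.atleast_2d(px).astype(float); d=np.c_[px,np.ones(len(px))]@np.linalg.inv(K).T@E[:3,:3]
    o=-E[:3,:3].T@E[:3,3]; return o+d*((z-o[2])/d[:,2:])
def rz(a): return R.from_euler('z',a).as_matrix()
def stageT(p):  # x,y of stage base centre, yaw, slope -> face frame at mid hinge edge top
    x,y,yaw,s=p; return rz(yaw)@R.from_euler('y',-s).as_matrix()
E
python3 - <<'E'
from h import *
T=pose(); s=cam('side'); w=cam('wrist',T); c=cam('scene')
print('tray side',onplane(s,[(350,293),(427,343),(388,385),(312,337)],.014))
print('tray scene',onplane(c,[(118,248),(186,223),(203,248),(135,275)],.014))
print('grip',onplane(s,[(350,315)],.044+.005),onplane(c,[(175,230)],.05))
print('window',onplane(s,[(185,165)],.036),onplane(c,[(357,182)],.036))
# face: corners (hinge edge L/R, raised) fit
px=np.array([(318,68),(490,83),(450,222),(296,188)],float)
def f(p):
    x,y,yaw,sl=p; M=rz(yaw)@R.from_euler('y',-sl).as_matrix()
    L=np.array([(0,.055,0),(.14,.055,0),(.14,-.055,0),(0,-.055,0)])
    return (proj(w,L@M.T+[x,y,.055])-px).ravel()
r=least_squares(f,[.6,.1,0,.3]); print('hinge mid,yaw,slope',r.x,np.degrees(r.x[2:]),r.fun)
ppx=onplane(w,[(328,95),(450,108),(429,193),(315,172)],.09);print(ppx)
E
```

```text
tray side [[ 0.5789 -0.2291  0.014 ]
 [ 0.6008 -0.4007  0.014 ]
 [ 0.4821 -0.406   0.014 ]
 [ 0.4514 -0.2501  0.014 ]]
tray scene [[ 0.4965 -0.4122  0.014 ]
 [ 0.4807 -0.2321  0.014 ]
 [ 0.5913 -0.2237  0.014 ]
 [ 0.6047 -0.3944  0.014 ]]
grip [[ 0.5196 -0.2779  0.049 ]] [[ 0.5355 -0.2736  0.05  ]]
window [[0.5496 0.2859 0.036 ]] [[0.5543 0.279  0.036 ]]
hinge mid,yaw,slope [ 0.6     0.0586 -0.143   0.3758] [-8.1906 21.529 ] [-2.4966 -0.1065  1.6225  1.5267  0.4075 -0.8717  0.1721 -0.677 ]
[[0.6151 0.088  0.09  ]
 [0.7157 0.0779 0.09  ]
 [0.7074 0.0064 0.09  ]
 [0.6064 0.0249 0.09  ]]
```

carry_out(
  deltas="-277 -47 0 0 0 1.48 0;-277 -47 0 0 0 1.48 0;-277 -47 0 0 0 1.48 0;-277 -47 0 0 0 1.48 0;-277 -47 0 0 0 1.48 0;-277 -47 0 0 0 1.48 0;-277 -47 0 0 0 1.48 0;-277 -47 0 0 0 1.48 0;-277 -47 0 0 0 1.48 0;-277 -47 0 0 0 1.48 0;-277 -47 0 0 0 1.48 0",
)

```text
time_s: 1.52
eef_pos: [0.528, -0.2769, 0.2312]
eef_rot: [-0.0, 0.999, 0.046, -0.0]
wrist_force: [-0.1, -0.8, -0.3]
opening: 1.002
grasp_force: 0.0
```

```bash
python3 - <<'E'
from h import *
T=pose(); np.save('T1.npy',T); im=vision.camera('wrist'); print(T)
cv2.imwrite('pics/wrist1.png',im)
E
```

```text
[[ 0.9957  0.0926 -0.0001  0.528 ]
 [ 0.0926 -0.9957  0.0001 -0.2769]
 [-0.0001 -0.0001 -1.      0.2312]
 [ 0.      0.      0.      1.    ]]
```

View pics/wrist1.png

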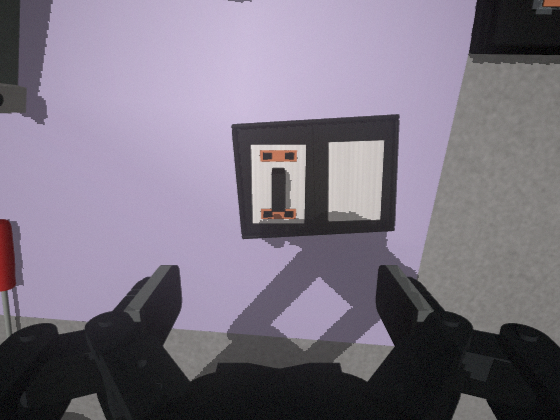

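The carrier plate spans columns 251–306 and rows 145–224, with the grip at columns 272–286 and rows 168–213. It lies nearly aligned with the tool. I'll refine this with an upscaled contour measurement and compute the offset.

```bash
python3 - <<'E'
from h import *
T=np.load('T1.npy'); w=cam('wrist',T); im=cv2.imread('pics/wrist1.png'); g=cv2.cvtColor(im,cv2.COLOR_BGR2HSV)
m=np.zeros(g.shape[:2],np.uint8); m[140:228,248:310]=(im[140:228,248:310].max(2)>110)
m=cv2.morphologyEx(m,cv2.MORPH_CLOSE,np.ones((25,25)))
cs=max(cv2.findContours(m,0,cv2.CHAIN_APPROX_NONE)[0],key=cv2.contourArea)
P=onplane(w,cs[:,0,:],.011); L=(P-T[:3,3])@T[:3,:3]
print(cv2.minAreaRect((L[:,:2]*1000).astype(np.float32)))
for z,px in((.049,[(272,168),(285,168)]),):
    print(((onplane(w,px,z)-T[:3,3])@T[:3,:3])*1000)
# expected grip projection if centred at plate centre
c=cv2.resize(im[135:235,240:320],None,fx=6,fy=6,interpolation=cv2.INTER_CUBIC); cv2.imwrite('pics/crop1.png',c)
E
```

```text
((-3.3655433654785156, -1.0325927734375), (88.96776580810547, 60.10900115966797), 0.0414934940636158)
[[ 21.752   -6.9126 182.2083]
 [ 21.7547   5.9588 182.207 ]]
```

View pics/crop1.png

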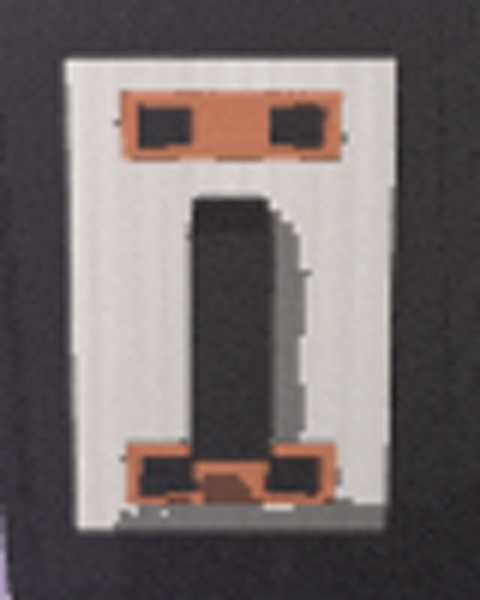

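The plate fits as 89 x 60 mm, centred at tool (-3.4, -1) mm with no yaw offset. The grip sits mid-plate. I'll descend with the fingers partly closed, then grasp.

carry_out(
  deltas="-3.4 -0.8 60 0 0 0 0.4;-3.4 -0.8 120 0 0 0 0.4;-3.4 -0.8 160 0 0 0 0.4;-3.4 -0.8 185 0 0 0 0.4;-3.4 -0.8 205 0 0 0 0.4;-3.4 -0.8 214 0 0 0 0.4;-3.4 -0.8 214 0 0 0 0.4;-3.4 -0.8 214 0 0 0 1;-3.4 -0.8 214 0 0 0 1;-3.4 -0.8 214 0 0 0 1;-3.4 -0.8 214 0 0 0 1;-3.4 -0.8 214 0 0 0 1",
)

```text
time_s: 3.08
eef_pos: [0.5253, -0.277, 0.0185]
eef_rot: [0.001, 0.999, 0.045, 0.001]
wrist_force: [-1.2, 1.6, 5.8]
opening: 0.153
grasp_force: 59.5
```

carry_out(
  deltas="0 0 -15 0 0 0 1;0 0 -45 0 0 0 1;0 0 -100 0 0 0 1;0 0 -160 0 0 0 1;1 -30 -215 0 0 0 1;1 -80 -222 0 0 0.1 1;2 -140 -222 0 0 0.235 1;3 -200 -222 0 0 0.235 1;3.5 -255 -222 0 0 0.235 1;3.5 -295 -222 0 0 0.235 1;3.5 -308 -222 0 0 0.235 1;3.5 -308 -222 0 0 0.235 1",
)

```text
time_s: 4.58
eef_pos: [0.5, 0.0308, 0.2396]
eef_rot: [0.0, 0.997, -0.071, 0.0]
wrist_force: [-1.1, -0.8, -1.6]
opening: 0.155
grasp_force: 58.8
```

```bash
python3 - <<'E'
from h import *
import time
for _ in range(4): vision.camera('wrist')
T=pose(); np.save('T2.npy',T); im=vision.camera('wrist'); print(T,sensors.get_obs()['wrist_force'])
cv2.imwrite('pics/wrist2.png',im)
E
```

```text
[[ 0.9894 -0.1454 -0.0001  0.5003]
 [-0.1454 -0.9894 -0.0003  0.0293]
 [-0.0001  0.0003 -1.      0.2393]
 [ 0.      0.      0.      1.    ]] [ 0.4777  0.783  -2.1834]
```

View pics/wrist2.png

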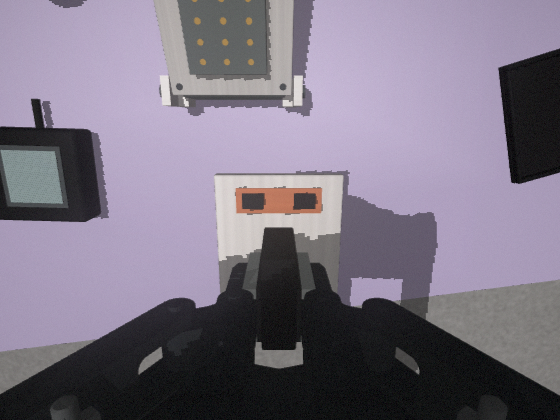

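The carrier is held square in the fingers, with its front edge at row 175, columns 215–343. The reader window is cut off at the left, around (33,177), and the stage at the top. Next I'll move to see the reader fully.

carry_out(
  deltas="-25 -60 0 0 0 0 1;-50 -120 0 0 0 0 1;-75 -180 0 0 0 0 1;-90 -225 0 0 0 0 1;-96 -239 0 0 0 0 1;-96 -239 0 0 0 0 1;-96 -239 0 0 0 0 1",
)

```text
time_s: 5.7
eef_pos: [0.4401, 0.2794, 0.2391]
eef_rot: [0.0, 0.997, -0.073, -0.0]
wrist_force: [0.5, -0.6, -1.8]
opening: 0.156
grasp_force: 59.3
```

```bash
cat >> h.py <<'E'
def inhand(im,T):  # front edge of plate in tool coords: pixel columns search
    w=cam('wrist',T)
    g=cv2.cvtColor(im,cv2.COLOR_BGR2HSV); return g
E
python3 - <<'E'
from h import *
for _ in range(2): vision.camera('wrist')
T=pose(); np.save('T3.npy',T); im=vision.camera('wrist'); print(T)
cv2.imwrite('pics/wrist3.png',im)
# in-hand: front edge from last picture, tool z = 7.5 mm
m=vision.camera_model('wrist'); K=np.array(m['K']); H=np.array(m['hand_eye'])
for z in(.0055,.0075,.0095):
  for px in((215,174.5),(343,175)):
    d=H[:3,:3]@np.linalg.inv(K)@[*px,1]; print(z,(H[:3,3]+d*((z-H[2,3])/d[2]))*1000)
E
```

```text
[[ 0.9893 -0.146  -0.      0.4401]
 [-0.146  -0.9893 -0.0004  0.2794]
 [ 0.      0.0004 -1.      0.2392]
 [ 0.      0.      0.      1.    ]]
0.0055 [ 44.994  -29.4929   5.5   ]
0.0055 [44.7751 28.7984  5.5   ]
0.0075 [ 44.6556 -29.8807   7.5   ]
0.0075 [44.4338 29.1935  7.5   ]
0.0095 [ 44.3172 -30.2684   9.5   ]
0.0095 [44.0924 29.5886  9.5   ]
```

View pics/wrist3.png

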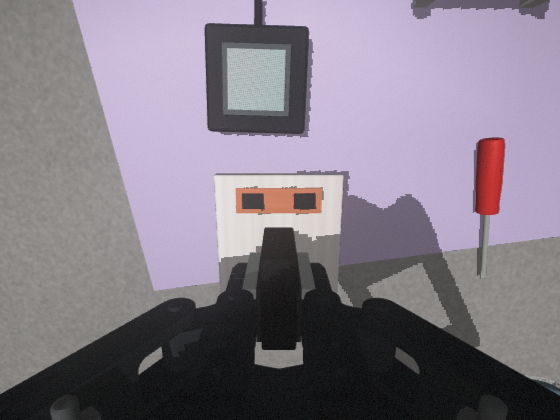

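The window glass is at about columns 226–286 and rows 46–113, with its frame spanning (221–292, 43–116).

```bash
python3 - <<'E'
from h import *
T=np.load('T3.npy'); w=cam('wrist',T); im=cv2.imread('pics/wrist3.png'); 
for th in(40,80,):
    s=im[30:125,213:300]; m=(s.max(2)>th).astype(np.uint8); 
    n,l,st,c=cv2.connectedComponentsWithStats(m); k=l[48,43]
    cs=cv2.findContours((l==k).astype(np.uint8),0,cv2.CHAIN_APPROX_NONE)[0][0][:,0]+[213,30]
    P=onplane(w,cs,.036); r=cv2.minAreaRect((P[:,:2]*1000).astype(np.float32)); print(th,r)
    L=(np.array([*r[0],36])/1000-T[:3,3])@T[:3,:3]; print('tool delta',L*1000)
E
```

```text
40 ((548.6107788085938, 286.95147705078125), (87.42200469970703, 85.84428405761719), 81.61338806152344)
tool delta [106.2057 -23.4155 203.236 ]
80 ((547.4151611328125, 286.9379577636719), (66.97222900390625, 66.39212036132812), 79.83888244628906)
tool delta [105.0248 -23.2275 203.236 ]
```

carry_out(
  deltas="40 -9 0 0 0 0 1;85 -18 20 0 0 0 1;105 -23 55 0 0 0 1;105.5 -23 90 0 0 0 1;105.5 -23 110 0 0 0 1;105.5 -23 119 0 0 0 1;105.5 -23 119 0 0 0 1;105.5 -23 119 0 0 0 1;105.5 -23 119 0 0 0 1;105.5 -23 119 0 0 0 1;105.5 -23 119 0 0 0 1;105.5 -23 119 0 0 0 1",
)

```text
time_s: 7.35
eef_pos: [0.5472, 0.2885, 0.1203]
eef_rot: [0.0, 0.997, -0.072, 0.0]
wrist_force: [-0.4, -0.1, -2.1]
opening: 0.156
grasp_force: 59.4
```

```bash
python3 - <<'E'
from h import *
T=pose(); a=vision.camera('side'); b=vision.camera('scene'); cv2.imwrite('pics/side4.png',a); cv2.imwrite('pics/scene4.png',b)
print(T)
s=cam('side');c=cam('scene')
p=np.array([.5475,.287,.106]); ps=proj(s,p)[0]; pc=proj(c,p)[0]; print(ps,pc)
def crop(im,p,k,f):
    x,y=int(p[0]),int(p[1]); x0=max(x-k,0); y0=max(y-k,0); print(x0,y0); return cv2.resize(im[y0:y0+2*k,x0:x0+2*k],(400,400),interpolation=cv2.INTER_CUBIC)
cv2.imwrite('pics/c4.png',np.hstack([crop(a,ps,60,4),crop(b,pc,40,4)]))
E
```

```text
[[ 0.9896 -0.1437  0.      0.5472]
 [-0.1437 -0.9896 -0.      0.2885]
 [ 0.      0.     -1.      0.1203]
 [ 0.      0.      0.      1.    ]]
[180.8461 142.109 ] [361.2966 160.5731]
120 82
321 120
```

View pics/c4.png

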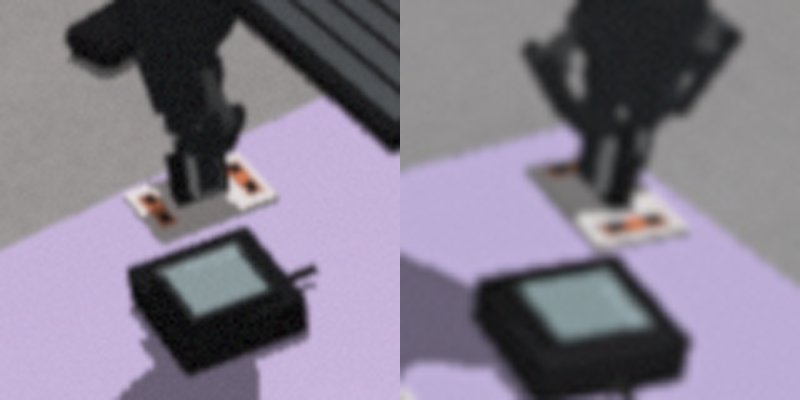

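The carrier hangs level over the reader. In the side crop its corners are at about (123,195), (240,153), (278,195) and (165,243). I'll compare these with the model and check the window position in the side and scene pictures.

```bash
python3 - <<'E'
from h import *
T=pose(); s=cam('side');c=cam('scene')
L=np.array([(x-.0004,y-.0003,.0075,) for x,y in((-.045,-.03),(-.045,.03),(.045,.03),(.045,-.03))])
P=L@T[:3,:3].T+T[:3,3]
print('side',(proj(s,P)-[120,82])*400/120); print('scene',(proj(c,P)-[321,120])*5)
ws=np.array([(155,272),(237,245),(270,286),(188,318)])*.3+[120,82]
wc=np.array([(518,287),(612,262),(655,322),(560,340)])-[400,0]; wc=wc/5+[321,120]
print('window',onplane(s,ws,.036).mean(0),onplane(c,wc,.036).mean(0))
E
```

```text
side [[121.5044 191.1908]
 [159.7338 236.7876]
 [277.1485 192.47  ]
 [236.8517 149.3364]]
scene [[212.3315 145.7566]
 [123.5881 161.4206]
 [197.1655 240.9596]
 [289.9364 223.2393]]
window [0.5454 0.2849 0.036 ] [0.5493 0.2875 0.036 ]
```

carry_out(
  deltas="0 1.5 0.5 0 0 0 1;0 1.5 0.5 0 0 0 1;0 1.5 0.5 0 0 0 1;0 1.5 0.5 0 0 0 1;0 1.5 0.5 0 0 0 1;0 1.5 0.5 0 0 0 1;0 1.5 0.5 0 0 0 1;0 1.5 0.5 0 0 0 1;0 1.5 0.5 0 0 0 1;0 1.5 0.5 0 0 0 1;0 1.5 0.5 0 0 0 1;0 1.5 0.5 0 0 0 1",
)

```text
time_s: 8.95
eef_pos: [0.5469, 0.287, 0.1198]
eef_rot: [0.0, 0.997, -0.072, -0.0]
wrist_force: [0.0, 0.2, -1.4]
opening: 0.158
grasp_force: 59.4
```

carry_out(
  deltas="0 0 -50 0 0 0 1;0 10 -100 0 0 0 1;-3 60 -122 0 0 0 1;-6 115 -122 0 0.1 0 1;-10 170 -122 0 0.25 0 1;-12.5 210 -122 0 0.375 0 1;-12.5 219 -122 0 0.375 0 1;-12.5 219 -122 0 0.375 0 1;-12.5 219 -122 0 0.375 0 1",
)

```text
time_s: 10.07
eef_pos: [0.5044, 0.0726, 0.2428]
eef_rot: [0.013, 0.98, -0.071, 0.186]
wrist_force: [0.0, -0.7, -1.9]
opening: 0.152
grasp_force: 59.4
```

```bash
python3 - <<'E'
from h import *
vision.camera('wrist');T=pose(); np.save('T5.npy',T); im=vision.camera('wrist'); print(T); cv2.imwrite('pics/wrist5.png',im)
E
```

```text
[[ 0.9208 -0.1429  0.3629  0.5043]
 [-0.1331 -0.9897 -0.052   0.0727]
 [ 0.3666 -0.0004 -0.9304  0.2425]
 [ 0.      0.      0.      1.    ]]
```

View pics/wrist5.png

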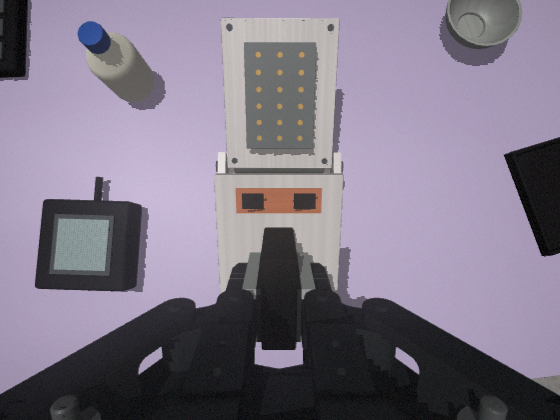

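The face plate corners are at about (221,19), (339,18), (334,168) and (227,168). The pad corners are at about (245,43), (316,43), (316,150) and (249,150). I'll extract the edges with line fits and fit the stage pose.

```bash
python3 - <<'E'
from h import *
T=np.load('T5.npy'); w=cam('wrist',T); im=cv2.imread('pics/wrist5.png')
g=cv2.GaussianBlur(im,(3,3),0).astype(float); gray=g.mean(2); sat=g.max(2)-g.min(2)
def edge(img,a,b,sgn,n=25,h=6):   # subpixel steepest change across the nominal segment a-b
    a,b=np.array(a,float),np.array(b,float); d=(b-a)/np.linalg.norm(b-a); nn=np.array([-d[1],d[0]]); pts=[]
    for t in np.linspace(.12,.88,n):
        s=np.arange(-h,h+.01,.25); q=(a+t*(b-a)+s[:,None]*nn).astype(np.float32)
        v=cv2.remap(img.astype(np.float32),q[:,0].reshape(1,-1),q[:,1].reshape(1,-1),1)[0]; gr=np.gradient(cv2.GaussianBlur(v.reshape(1,-1),(9,1),0)[0])*sgn
        pts.append(q[np.argmax(gr)])
    vx,vy,x,y=cv2.fitLine(np.array(pts),cv2.DIST_HUBER,0,.01,.01).ravel(); return np.cross([x,y,1],[x+vx,y+vy,1])
def quad(img,c,sg):
    E=[edge(img,c[i],c[(i+1)%4],sg) for i in range(4)]
    return np.array([(lambda p:p[:2]/p[2])(np.cross(E[i-1],E[i])) for i in range(4)])
# order: up-left, up-right, low-right, low-left ; normals point inward
F=quad(sat,[(221,19),(339,18),(334,168),(227,168)],-1); P=quad(gray,[(245,43),(316,43),(315,150),(248,150)],-1)
print(F,P)
def loc(xs,ys,z): return np.array([(xs[1],ys,z),(xs[1],-ys,z),(xs[0],-ys,z),(xs[0],ys,z)])
def f(p,full=False):
    x,y,yaw,sl,z=p; M=rz(yaw)@R.from_euler('y',-sl).as_matrix(); o=np.array([x,y,z])
    r=[(proj(w,loc((0,.14),.055,0)@M.T+o)-F)[:2],(proj(w,loc((.022,.118),.033,.012)@M.T+o)-P)]
    return np.r_[np.vstack(r).ravel(),(z-.055)/.004]
r=least_squares(f,[.6,.06,-.143,.37,.055],loss='soft_l1'); p=r.x; print(p,np.degrees(p[2:4])); print(f(p).round(1))
M=rz(p[2])@R.from_euler('y',-p[3]).as_matrix(); pc=p[[0,1,4]]+M@[.07,0,.012]
Tp=np.eye(4);Tp[:3,:3]=M;Tp[:3,3]=pc;np.save('pad.npy',Tp); print('pad centre',pc)
# pad corners viewed again: planar PnP as check
D=T[:3,:3].T; print('in tool mm',D@(pc-T[:3,3])*1000, 'rotvec', R.from_matrix(D@M@np.diag([1,-1,-1])).as_rotvec())
ok,rv,tv=cv2.solvePnP(loc((-.048,.048),.033,0),P,w[0],None,flags=cv2.SOLVEPNP_IPPE)
E=np.linalg.inv(w[1]); print('pnp',E[:3,:3]@tv.ravel()+E[:3,3],(E[:3,:3]@cv2.Rodrigues(rv)[0])[:,2],M[:,2])
E
```

```text
[[219.8539  17.3373]
 [339.3532  17.4166]
 [331.4753 172.5375]
 [227.0416 173.0968]] [[243.2257  41.75  ]
 [318.0461  41.75  ]
 [313.308  153.8318]
 [246.3378 153.7081]]
[ 0.59    0.0596 -0.146   0.4263  0.0666] [-8.3669 24.4278]
[-0.9  0.   2.5  0.2 -0.2  0.9 -0.3  1.   0.4 -1.8 -0.2 -1.8  2.9]
pad centre [0.6481 0.051  0.1065]
in tool mm [ 85.4965   0.9809 179.8422] rotvec [-0.0014  0.051   0.0023]
pnp [0.6441 0.0508 0.1137] [-0.4443 -0.1733  0.879 ] [-0.4091  0.0602  0.9105]
```

```bash
python3 - <<'E'
import cv2
im=cv2.imread('pics/wrist5.png')
g=im.mean(2).astype(int); s=(im.max(2).astype(int)-im.min(2))
print('row100 pad L',g[100,236:256],'R',g[100,306:328]); print('row60 L',g[60,236:256],'R',g[60,306:328]); print('row140 L',g[140,236:256],'R',g[140,306:328])
print('col270 top',g[34:52,268],'bot',g[142:180,268]); print('col300 bot',g[142:180,302])
print('face top sat',s[10:28,280],'row30 L',s[30,212:232],'R',s[30,330:350],'row150L',s[150,218:240],'R',s[150,325:345])
E
```

```text
row100 pad L [189 189 190 187 188 188 188 190 181 131 116 112 112 111 114 111 112 110
 111 111] R [106 108 106 110 105 109 108 106 121 179 175 181 182 183 186 191 189 185
 183 179 183 181]
row60 L [192 190 190 190 190 191 189 185 140 120 115 113 116 115 115 109 116 115
 111 112] R [110 111 113 111 112 110 112 109 109  99 116 127 177 182 184 183 186 188
 186 185 181 183]
row140 L [189 182 188 184 185 189 185 184 186 178 126 111 107 108 110 108 106 107
 107 106] R [104 108 109 105 107 108 114 129 178 175 177 180 181 184 187 182 182 180
 179 179 178 180]
col270 top [189 191 190 189 192 190 190 190 134 113 115 116 113 114 114 112 113 112] bot [104 106 108 105 105 107  87 117 119 118 117 115 183 186 187 186 186 186
 188 186 188 189 186 192 188 184  90  86  80  78  74 108 125 183 183 182
 184 181]
col300 bot [101 106 106 107 107 105  92 112 110 113 115 114 178 182 182 180 182 182
 181 179 182 181 180 183 181 184  96  84  80  79  74 108 126 184 185 182
 185 185]
face top sat [28 28 29 28 29 29 28 28  5  8  7  8  7  8  7  9  7  6] row30 L [28 27 30 28 28 29 28 28 26  8  7  7  8  9  7  6  4  3  4  3] R [ 3  2  5  6  8  7  6  7  7 21 29 27 28 29 28 28 27 27 28 27] row150L [28 30 29 29 29 29 31 29 18  7  7  8  8  8  7  5  8  7  8  9  8  8] R [ 8  9  8  6  7  7  7  6 17 17 16 17 20 26 29 27 29 28 28 29]
```

```bash
cat > fit.py <<'E'
from h import *
T=np.load('T5.npy'); w=cam('wrist',T)
c=lambda x,y,z:(x,y,z)
def obs(padlow): 
    fx=(0,.14);px=(.022,.118)
    O=[((0,.055,0),(.14,.055,0),[(220.4,30),(226,150)]),((0,-.055,0),(.14,-.055,0),[(338.8,30),(332.5,150)]),
     ((.14,.055,0),(.14,-.055,0),[(280,17.4)]),
     ((.022,.033,.012),(.118,.033,.012),[(243.8,60),(244.75,100),(245.7,140)]),((.022,-.033,.012),(.118,-.033,.012),[(315.4,60),(314.3,100),(313.2,140)]),
     ((.118,.033,.012),(.118,-.033,.012),[(268,41.8)])]
    if padlow: O.append(((.022,.033,.012),(.022,-.033,.012),[(268,padlow),(302,padlow)]))
    return O
def M_(p): return rz(p[2])@R.from_euler('y',-p[3]).as_matrix()
def f(p,O,zp):
    M=M_(p);o=p[[0,1,4]]; r=[]
    for a,b,q in O:
        A,B=proj(w,np.array([a,b])@M.T+o); d=(B-A)/np.linalg.norm(B-A)
        r+=[d[0]*(y-A[1])-d[1]*(x-A[0]) for x,y in q]
    return np.r_[r,(p[4]-zp)/.002]
for pl in(None,147.7,153.5):
  for zp in (.055,.06):
    O=obs(pl); r=least_squares(f,[.6,.06,-.143,.37,.055],args=(O,zp),loss='soft_l1'); p=r.x; M=M_(p)
    pc=p[[0,1,4]]+M@[.07,0,.012]
    print(pl,p,np.degrees(p[2:4]),'cost',r.cost,'pad',pc,'low rows',proj(w,np.array([(0,0,0),(.022,0,.012)])@M.T+p[[0,1,4]])[:,1]); print('  ',f(p,O,zp).round(1))
E
python3 fit.py
```

```text
None [ 0.5966  0.0592 -0.1452  0.4512  0.0568] [-8.3221 25.8505] cost 1.3363131774688422 pad [0.6538 0.0508 0.0981] low rows [167.4528 148.607 ]
   [ 0.  -0.7 -0.1  0.5  0.2  0.  -0.3 -0.6 -0.   0.4  0.8 -0.4  0.9]
None [ 0.5948  0.0594 -0.1451  0.4193  0.0604] [-8.3145 24.0223] cost 0.21666547640576184 pad [0.6533 0.0509 0.0998] low rows [168.3583 148.8536]
   [ 0.  -0.2 -0.1 -0.  -0.   0.1 -0.1 -0.3 -0.1  0.2  0.4 -0.   0.2]
147.7 [ 0.5972  0.059  -0.1446  0.4444  0.0565] [-8.2833 25.4606] cost 1.6144825751848195 pad [0.6546 0.0507 0.0974] low rows [166.9671 148.009 ]
   [-0.2 -0.8  0.1  0.6  0.4 -0.1 -0.4 -0.7  0.1  0.5  0.8  0.  -0.3 -0.3
  0.7]
147.7 [ 0.5954  0.0593 -0.1445  0.4071  0.0603] [-8.2814 23.3269] cost 0.6449592018886277 pad [0.6544 0.0507 0.0991] low rows [167.7831 148.0719]
   [-0.3 -0.3  0.3  0.   0.1 -0.  -0.2 -0.4  0.1  0.3  0.5  0.5 -0.4 -0.4
  0.2]
153.5 [ 0.5942  0.0597 -0.1478  0.4845  0.0575] [-8.4655 27.7613] cost 6.910764127871154 pad [0.6499 0.0514 0.1007] low rows [169.5792 151.3411]
   [ 0.9 -0.3 -1.4  0.2 -0.8  0.5  0.1 -0.3 -0.7 -0.1  0.6 -2.5  2.2  2.1
  1.2]
153.5 [ 0.5928  0.0598 -0.1474  0.4548  0.0606] [-8.4449 26.061 ] cost 5.513187122997525 pad [0.6498 0.0514 0.1022] low rows [170.2498 151.3831]
   [ 0.9  0.2 -1.3 -0.2 -0.8  0.5  0.3 -0.  -0.7 -0.2  0.3 -1.9  2.2  2.
  0.3]
```

```bash
cat > tgt.py <<'E'
from h import *
import sys
def go(slope,h,pc=np.array([.654,.0508,.0993]),yaw=-.1449,T=None):
    T=pose() if T is None else T
    M=rz(yaw)@R.from_euler('y',-slope).as_matrix(); Rt=M@np.diag([1,-1,-1.])
    p=pc+h*M[:,2]-Rt@[-.0004,-.0003,.0135]
    print('t',T[:3,:3].T@(p-T[:3,3])*1000,'rot',R.from_matrix(T[:3,:3].T@Rt).as_rotvec(),'world',p)
if __name__=='__main__':
    go(np.radians(23.4),.03); go(np.radians(23.4),.012); o=sensors.get_obs(); print(o['wrist_force'],o['torque'],o['time_s'])
E
python3 tgt.py
```

```text
t [ 87.7119   0.6879 144.9392] rot [-0.0009  0.0336  0.0016] world [0.6372 0.0529 0.1394]
t [ 88.3163   0.7053 162.9291] rot [-0.0009  0.0336  0.0016] world [0.6443 0.0519 0.1229]
[-0.4606  0.4754 -0.9636] [ 0.0107  0.2879 -0.0458] 10.175
```

carry_out(
  deltas="40 0 20 0 0.03 0 1;80 0.7 50 0 0.034 0 1;88 0.7 90 0 0.034 0 1;88 0.7 125 0 0.034 0 1;88 0.7 145 0 0.034 0 1;88.3 0.7 158 0 0.034 0 1;88.3 0.7 163 0 0.034 0 1;88.3 0.7 163 0 0.034 0 1;88.3 0.7 163 0 0.034 0 1",
)

```text
time_s: 11.3
eef_pos: [0.6439, 0.0511, 0.1236]
eef_rot: [0.015, 0.976, -0.07, 0.203]
wrist_force: [-0.1, -0.4, -0.9]
opening: 0.151
grasp_force: 59.4
```

```bash
cat > ft.py <<'E'
from h import *
def ft(n=5):
    F=[];Q=[]
    for _ in range(n):
        vision.camera('wrist'); o=sensors.get_obs(); T=pose(); F.append(T[:3,:3].T@o['wrist_force']); Q.append(T[:3,:3].T@o['torque'])
    print('t',o['time_s'],'F tool',np.mean(F,0),'M tool',np.mean(Q,0),'sd',np.std(F,0),np.std(Q,0)); return np.mean(F,0),np.mean(Q,0)
E
python3 - <<'E'
from ft import *
from tgt import go
ft(); T=pose(); print(T)
im=vision.camera('wrist'); cv2.imwrite('pics/wrist6.png',im); s=vision.camera('side'); cv2.imwrite('pics/side6.png',s); c=vision.camera('scene'); cv2.imwrite('pics/scene6.png',c)
go(np.radians(23.4),0)
u,v=proj(cam('side'),[.654,.051,.1])[0]; a=s[int(v)-50:int(v)+50,int(u)-50:int(u)+50]
u,v=proj(cam('scene'),[.654,.051,.1])[0]; b=c[int(v)-40:int(v)+40,int(u)-40:int(u)+40]
cv2.imwrite('pics/c6.png',np.hstack([cv2.resize(x,(400,400),interpolation=cv2.INTER_CUBIC) for x in(a,b)]))
E
```

```text
t 11.55 F tool [-0.5381  0.0497  1.2222] M tool [ 0.0032 -0.3396  0.0048] sd [0.3058 0.3025 0.4608] [0.0381 0.029  0.0318]
[[ 0.9076 -0.1437  0.3944  0.6436]
 [-0.1318 -0.9896 -0.0572  0.051 ]
 [ 0.3985 -0.     -0.9172  0.1231]
 [ 0.      0.      0.      1.    ]]
t [ 0.743  -1.061  12.1045] rot [-0.0003 -0.0008  0.0006] world [0.649  0.0512 0.1118]
```

View pics/c6.png

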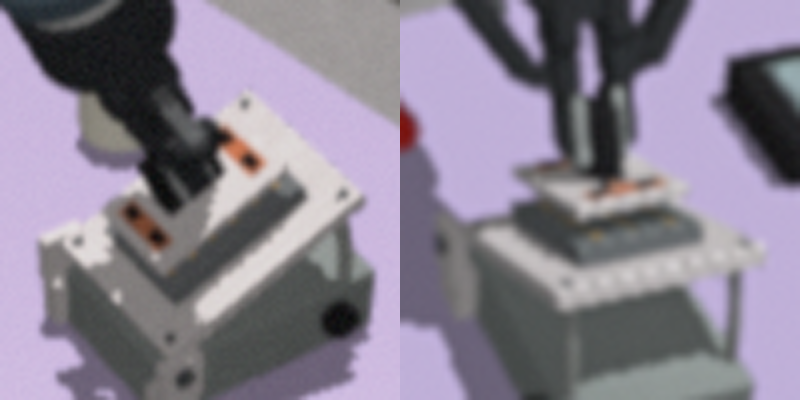

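The carrier hovers centred and parallel over the pad in both the side and scene crops, with a small even gap. I'll now approach in small steps by force.

carry_out(
  deltas="0.7 -0.9 3 0 0 0 1;0.7 -0.9 6 0 0 0 1;0.7 -0.9 9 0 0 0 1;0.7 -0.9 10 0 0 0 1;0.7 -0.9 10 0 0 0 1",
)

```text
time_s: 12.32
eef_pos: [0.648, 0.0512, 0.1133]
eef_rot: [0.015, 0.977, -0.071, 0.202]
wrist_force: [0.3, -0.5, -1.9]
opening: 0.153
grasp_force: 59.4
```

```bash
python3 - <<'E'
from ft import *
from tgt import go
ft(); go(np.radians(23.4),0)
E
```

```text
t 12.575 F tool [-0.4265  0.1309  1.4316] M tool [-0.0021 -0.3195  0.0053] sd [0.527  0.5372 0.3748] [0.0291 0.0199 0.036 ]
t [ 0.0293 -0.1474  2.029 ] rot [-0.0003 -0.0008  0.0006] world [0.649  0.0512 0.1118]
```

carry_out(
  deltas="0 0 1 0 0 0 1;0 0 2 0 0 0 1;0 0 2 0 0 0 1",
)

```text
time_s: 12.95
eef_pos: [0.6488, 0.0511, 0.1116]
eef_rot: [0.015, 0.977, -0.071, 0.202]
wrist_force: [-0.9, 0.4, -1.9]
opening: 0.149
grasp_force: 59.4
```

```bash
python3 -c "
from ft import *
ft()"
```

```text
t 13.2 F tool [-0.5077  0.0895  1.5969] M tool [ 0.0118 -0.2745 -0.0092] sd [0.465  0.3576 0.6486] [0.0147 0.0346 0.0206]
```

carry_out(
  deltas="0 0 1 0 0 0 1;0 0 2 0 0 0 1;0 0 2 0 0 0 1",
)

```text
time_s: 13.58
eef_pos: [0.6497, 0.051, 0.11]
eef_rot: [0.015, 0.977, -0.071, 0.203]
wrist_force: [-2.5, 0.7, 1.1]
opening: 0.155
grasp_force: 60.0
```

```bash
python3 -c "
from ft import *
ft()"
```

```text
t 13.825 F tool [-1.2089  0.1579 -1.7153] M tool [-0.0474 -0.3387  0.0256] sd [0.3115 0.4854 0.4348] [0.0277 0.0281 0.0293]
```

carry_out(
  deltas="0 0 1 0 0 0 1;0 0 1.5 0 0 0 1;0 0 1.5 0 0 0 1",
)

```text
time_s: 14.2
eef_pos: [0.6503, 0.0509, 0.1087]
eef_rot: [0.015, 0.977, -0.071, 0.203]
wrist_force: [-5.1, 1.0, 3.2]
opening: 0.156
grasp_force: 60.5
```

```bash
python3 -c "
from ft import *
ft();print(pose()[:3,3])"
```

```text
t 14.45 F tool [-2.5317  0.1787 -5.4632] M tool [-0.0517 -0.3784 -0.003 ] sd [0.1349 0.4865 0.2484] [0.0217 0.0286 0.016 ]
[0.6503 0.0509 0.1086]
```

carry_out(
  deltas="-0.2 0 0 0 0.015 0 1;-0.5 0 0 0 0.035 0 1;-0.5 0 0 0 0.035 0 1",
)

```text
time_s: 14.82
eef_pos: [0.65, 0.051, 0.1088]
eef_rot: [0.016, 0.973, -0.07, 0.221]
wrist_force: [-4.5, 0.2, 5.3]
opening: 0.155
grasp_force: 60.7
```

```bash
python3 -c "
from ft import *
ft();print(pose()[:3,3])"
```

```text
t 15.075 F tool [-0.7656  0.1294 -6.5059] M tool [-0.0013 -0.6882  0.034 ] sd [0.185  0.2504 0.3488] [0.0232 0.0245 0.0446]
[0.6501 0.0509 0.1087]
```

carry_out(
  deltas="0.5 0 0 0 -0.035 0 1;0.7 0 0 0 -0.05 0 1;1 0 0 0 -0.07 0 1;1 0 0 0 -0.07 0 1",
)

```text
time_s: 15.58
eef_pos: [0.6507, 0.0508, 0.1089]
eef_rot: [0.013, 0.98, -0.071, 0.185]
wrist_force: [-5.6, 1.5, 6.4]
opening: 0.156
grasp_force: 60.9
```

```bash
python3 -c "
from ft import *
ft();print(pose()[:3,3])"
```

```text
t 15.825 F tool [-3.457   0.2424 -7.8142] M tool [-0.0672 -0.3828  0.0068] sd [0.6062 0.7521 0.3274] [0.0213 0.018  0.0264]
[0.6507 0.0509 0.1089]
```

carry_out(
  deltas="-0.3 0 0 0 0.025 0 1;-0.7 0 0 0 0.05 0 1;-0.7 0 0 0 0.05 0 1",
)

```text
time_s: 16.2
eef_pos: [0.6502, 0.0509, 0.1088]
eef_rot: [0.015, 0.975, -0.07, 0.211]
wrist_force: [-1.9, 0.1, 4.3]
opening: 0.157
grasp_force: 60.5
```

```bash
cat >> ft.py <<'E'
def cop(Lz=.16):
    F,M=ft(4); F=F-[-.5,.08,1.4]; M=M-[.004,-.32,0]
    print('dF',F,'cop x,y mm',1000*(Lz*F[0]-M[1])/F[2],1000*(M[0]+Lz*F[1])/F[2]); print(pose()[:3,3])
E
python3 -c "
from ft import *
cop()"
```

```text
t 16.4 F tool [-0.2222 -0.8401 -4.8716] M tool [ 0.0557 -0.4942 -0.0373] sd [0.2667 0.7536 0.1322] [0.0279 0.0235 0.0186]
dF [ 0.2778 -0.9201 -6.2716] cop x,y mm -34.85890311804394 15.233194365088895
[0.6503 0.0509 0.1086]
```

carry_out(
  deltas="0 0 0.8 0 -0.004 0 1;0 0 1.6 0 -0.004 0 1;0 0 1.6 0 -0.004 0 1",
)

```text
time_s: 16.77
eef_pos: [0.6509, 0.0508, 0.1073]
eef_rot: [0.015, 0.975, -0.07, 0.208]
wrist_force: [-5.2, 1.4, 6.9]
opening: 0.151
grasp_force: 60.8
```

```bash
python3 - <<'E'
from ft import *
from tgt import go
cop(); T=pose(); im=vision.camera('wrist'); cv2.imwrite('pics/wrist7.png',im); np.save('T7.npy',T)
go(np.radians(24),0)
g=im.mean(2).astype(int)
for c in (235,262,295,320): print('col',c,'rows 120-190',g[120:190,c])
for r in (180,190,215,225): print('row',r,'L',g[r,200:225],'R',g[r,335:360])
a=im[110:260,180:380]; cv2.imwrite('pics/c7.png',cv2.resize(a,(800,600),interpolation=cv2.INTER_CUBIC))
E
```

```text
t 16.975 F tool [-1.6903 -0.5816 -8.4047] M tool [ 0.0469 -0.5574 -0.0383] sd [0.2001 0.5011 0.1544] [0.0267 0.0385 0.0213]
dF [-1.1903 -0.6616 -9.8047] cop x,y mm -4.793259196032118 6.418168814264503
[0.6508 0.0509 0.1073]
t [ 0.014  -0.1012 -4.8982] rot [-0.0003 -0.0012  0.0008] world [0.6489 0.0512 0.1118]
col 235 rows 120-190 [172 170 170 171 170 172 170 168 168 170 171 172 170 171 172 169 169 171
 171 171 169 168 171 168 170 169 169 170 168 171 167 167 168 171 170 170
 168 169 169 168 170 169 172 168 168 108  81  86 101 101 100  78 100 112
 123 162 166 163 164 163 164 165 163 166 165 164 161 164 145 145]
col 262 rows 120-190 [179 170 169 169 168 169 170 170 168 170 170 169 169 169 170 168 169 168
 169 171 170 168 171 171 167 168 168 168 168 169 172 169 168 170 169 167
 168 169 170 166 168 168 170 169 167 126  83  83 103 101 100 101  99 109
 126 161 163 161 161 166 164 163 166 163 163 163 161 161 106 114]
col 295 rows 120-190 [173 167 165 169 170 168 166 168 169 168 167 168 168 168 168 167 169 169
 168 170 168 167 170 170 171 167 166 169 167 168 170 169 168 168 167 167
 169 168 1
[... 606 characters left out ...]
 118 166 164 166
 165 167 168 168 167 168 169]
row 190 L [168 169 165 166 170 168 170 173 170 171 166 135  98 101 104 160 169 174
 171 172 169 168 165 164 166] R [166 164 166 165 164 166 163 132  70  80  98  92 107 166 167 165 167 167
 167 167 168 169 168 168 170]
row 215 L [171 171 170 169 170 167 171 170 169 170 169 173 164 108 103 111 152 170
 172 176 171 171 171 167 163] R [165 163 162 163 164 160 123  98  97 100  99 115 165 164 164 163 167 166
 166 169 171 169 170 171 173]
row 225 L [167 170 168 169 166 171 169 165 170 172 169 171 163 118  99 100 106 164
 171 173 173 173 169 167 164] R [166 160 163 161 161 134  74  99  96  94 112 168 167 166 164 165 167 169
 168 168 168 168 172 172 176]
```

View pics/c7.png

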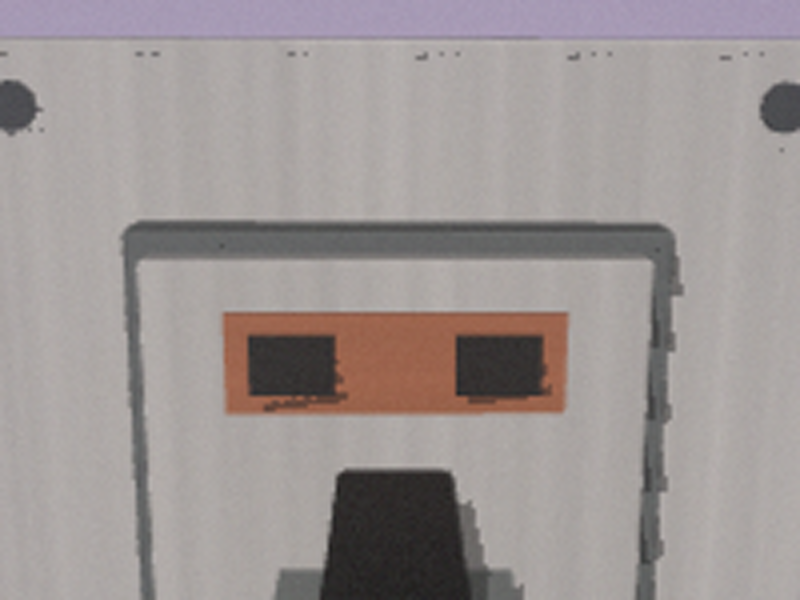

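The picture shows the pad rim evenly around the carrier: about 3 px on the left, 4–5 px on the right, and 5 px at the upper edge (rows 168–173). I'll convert this to mm.

```bash
python3 - <<'E'
from h import *
m=vision.camera_model('wrist'); K=np.array(m['K']); H=np.array(m['hand_eye'])
def t(px,z):
    d=H[:3,:3]@np.linalg.inv(K)@[*px,1]; return (H[:3,3]+d*((z-H[2,3])/d[2]))*1000
print('pad up edge',t((278,167.6),.0135)[0],t((278,165.3),.0135)[0],'carrier low/top front edge',t((278,172.7),.0135)[0],t((278,174.4),.0075)[0])
for r,pl,cl,cr,pr in((180,210.6,213.9,342.6,346.9),(190,211.2,214.6,341.9,347.3),(215,212.7,215.7,340.8,346.4),(225,212.8,216.5,340.2,345.4)):
    a,b,c,d=t((pl,r),.0135)[1],t((cl,r),.0075)[1],t((cr,r),.0075)[1],t((pr,r),.0135)[1]; print(r,'pad',a,d,(a+d)/2,'car',b,c,(b+c)/2)
E
```

```text
pad up edge 47.30332726062611 48.39917225290608 carrier low/top front edge 44.85826404571012 45.05172358981231
180 pad -33.27568703494473 32.34127868276091 -0.46720417609191145 car -30.49762491797887 29.08878571544461 -0.70441960126713
190 pad -33.262935205004595 32.817745920556824 -0.22259464222388559 car -30.425600810195444 29.016417096012535 -0.7045918570914544
215 pad -33.23008106228756 33.102782579406544 -0.06364924144050832 car -30.55021030896838 29.140073155529077 -0.7050685767196523
225 pad -33.46681453214524 32.90002734871584 -0.28339359171470235 car -30.42828874512708 29.11405400004079 -0.6571173725431443
```

The carrier is centred within about 0.5 mm, flush, and pushing at about 9.8 N. I'll take a last force check and hand in.

carry_out(
  deltas="0 0 0 0 0 0 1;0 0 0 0 0 0 1;0 0 0 0 0 0 1;0 0 0 0 0 0 1",
)

```text
time_s: 17.52
eef_pos: [0.6508, 0.0508, 0.1073]
eef_rot: [0.015, 0.975, -0.07, 0.208]
wrist_force: [-5.1, 1.6, 7.2]
opening: 0.15
grasp_force: 60.8
```

```bash
python3 - <<'E'
from ft import *
from bench import ctrl
F,M=ft(4)
if 6.5<-F[2]<11: print(ctrl.hand_in())
E
```

```text
t 17.725 F tool [-1.3726 -0.7477 -8.3594] M tool [ 0.0391 -0.5571 -0.0306] sd [0.4103 0.563  0.3723] [0.0186 0.0466 0.0171]
the job is handed in; nothing more can be done
None
```

I handed the job in at 17.7 s. The carrier's label was held about 7 cm over the reader for more than a second. It is now still gripped and pressed flush on the pad at about 10 N, centred within about 1 mm at a slope of roughly 24°.

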